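# Fit the transport lock of a bench shaker

### The job

Lock the shaker's platform for transport: take the orange T-foot key out of its grey stand, pass its foot through the slot in the middle of the shaker's platform, push it down against the spring until the foot is below the slotted plate, turn it a quarter turn (either way) while pressing, and let go so that the spring draws it up into its locked seat across the slot. Press by feel, never with more than about 25 N, leave the key standing upright in the shaker, and do not disturb the other things.

Things in the scene. Friction and masses are not known exactly. Their poses are not given: they have to be found in the camera images.
- lock_key: Loose T-foot key, 94 mm tall, about 70 g, hanging by its collar in the stand. Origin: centre of the foot's underside; z up to the handle. Foot: steel bar along x, 32 long, 9 wide, z 0 to 8 mm, underside and ends rounded, top flat. Round neck 8 mm thick up to z = 54, then a black collar 24 mm across, z 54 to 59.
- key_handle (a point): Middle of the key's orange handle, 76.5 mm above the foot's underside: a flat bar 46 mm long along the key's x (parallel to the foot), 12 mm thick along y, 35 mm tall.
- key_stand: Fixed grey plastic block 60 x 44 x 60 mm, origin at the centre of its underside, with a through slot 38 mm long (its x) and 13.5 mm wide (its y) in which the key hangs upright, foot parallel to the stand's x, 6 mm above the worktop.
- shaker: Fixed bench shaker, grey housing, aluminium platform 160 x 160 mm, its top 60 mm above the origin (centre of the underside); black corner bumpers 10 mm higher. A 60 x 60 mm opening in the middle of the platform holds a steel lock plate. The plate's slot runs along the shaker's x: 35 mm long (x), 11.5 mm wide (y), centred in the opening.
- lock_mouth (a point): Centre of the opening at the height of the platform's top; axes as the shaker's. The lock plate's top lies 2 to 18 mm below this point: it differs each time, is not measured and must be felt for. The plate is 14 mm thick; across its underside, along y, runs a locking groove 11.5 mm wide and 3 mm deep. Locked, the foot's underside lies 19 mm below the plate's top.
- lock_well (a point): 30 mm below the mouth, in the well under the lock plate. Here a spring plunger waits, its top 15 mm below the plate's top: 4 N at first touch, 1 N more per mm. The foot turns freely once its underside is 22 mm below the plate's top (11 N); at 24 mm (13 N) the plunger meets a rigid stop and the force climbs steeply. Turning either way works.
- microplate: Clear 96 well plate 85 x 128 x 15 mm, loose on the worktop, a bystander. Origin at the centre of its underside.
- timer: White bench timer 37 x 68 x 59 mm, loose, a bystander. Origin at the centre of its underside.
- marker: Blue and white marker pen 138 mm long, loose, a bystander.
There are look-alikes about, which are no part of the job. Of the things like the lock_key, leave any that is yellow; of the rest the smaller one is meant.

How it is judged:
By the outcome, as a careful person would: the job done as asked, in the order asked, and still so for the second after the job is handed in, with the robot touching nothing.
It also fails if it takes over 53 s, if anything falls off the work surface, if the arm or the gripper's body presses on something with over 40 N, if the wrist force passes 120 N, or if a joint passes its speed limit or range.

### The arm

A 6-joint arm with a two-finger parallel gripper is mounted at the origin on a cart in front of the work surface, level with it; the furniture and walls round the work are solid. World frame = base frame: x ahead of the robot, y to its left, z up, the work surface at z = 0. Lengths are in mm, angles in degrees, forces in N, time in s.
With the tool pointing down it reaches from about 225 to 875 mm from the base axis. Payload 3.4 kg.
Tool frame: the origin (TCP) lies midway between the tips of the shut fingers; the grasp point (between the pads) lies 19 mm behind it; z points along the fingers, y is the line along which they close (so a half turn about z gives the same grasp; the last joint's range is limited). The gripper opens to 85 mm and grips with 20 to 120 N. Pads are 22 mm wide; open, the fingers measure 114 mm over their backs; the gripper's body (76 mm by 85 mm) begins 54 mm behind the grasp point. The pads swing forward as they close: fully open they stand 13 mm farther back than shut.
Start: joints at [-78.151, 15.808, 86.224, -0, 77.962, -6.933], TCP at [185.127, -544.418, 231.328] pointing down, gripper open.
Joint ranges: [-165.64, 165.64], [-43.16, 119.46], [12.63, 154.43], [-67.54, 247.53], [6.08, 155.33], [-154.97, 154.97]. Speed limits (degrees/s): [147.25, 147.25, 180, 180, 180, 180].

### API

Orientations are given as a 3x3 rotation matrix whose columns are the frame's x, y, z axes.
In Python, from station import move_to, servo_line, move_joints, command_gripper, wait, solve_ik, get_obs, get_image, MotionError, sign_off gives the robot as it stands. Calls block until the motion is done:
- move_to(position, orientation): joint-space move of the TCP to a pose.
- servo_line(position, ori=None, vel=150, f_stop=None): straight line of the TCP; ori=None keeps the orientation; vel is the mean speed in mm/s. With f_stop (N) it stops when the force on the tool has changed by that much, and returns True; else False.
- move_joints(angles): joint-space move.
- command_gripper(opening, strength=None): opening from 0.0 (shut) to 1.0 (fully open); strength is the grip in N (None keeps the last); returns when the fingers have stopped.
- wait(seconds).
- solve_ik(position, orientation): joint angles nearest the present ones, or None.
- get_obs(): the state.
- get_image(name): name is "scene" or "top" or "wrist"; returns a dict with "color" (384x512x3 uint8, blue, green, red), "depth" (384x512 float32, mm along the optical axis (not along the pixel's ray), 0 where there is no reading), "camera_matrix" (3x3 intrinsics, pixels), "pose" (4x4, takes a point from camera to world coordinates); the wrist camera has in their place "hand_eye" (4x4, takes a point from camera to tool coordinates, whose origin is the TCP and whose axes are the flange's). Camera axes: x right, y up, looking along -z (the intrinsics and any distortion apply to the point x, -y, -z); pixel columns grow to the right and rows downward; lengths in mm; the calibration is good to about 2 mm. A picture is of the moment at which its call begins: read the wrist's pose just before it.
A pose or a line that the arm cannot do raises MotionError and nothing moves.
- sign_off(): hands the job in; it is judged then, once.
The state is a dict: "t": time; "qpos": joint angles; "joint_velocities": joint speeds; "joint_torque": joint torques, N m; "ee_pos": TCP position; "ee_rot": TCP orientation; "wrist_force": force on the tool from outside, world axes, zero at the start; "ft_torque": the same for the moment, N m; "opening": opening from 0.0 (shut) to 1.0 (fully open); "finger_force": force on a finger pad.
Only numpy, scipy, OpenCV 4.12 (cv2) and the standard library are available. Lean on these libraries where they do the work, as an engineer would, in place of code of your own. Each camera call takes 0.05 s, during which the arm holds its last target. There are 200 camera calls.

## Working session

There is one attempt and no reset: what is moved stays moved. The work goes in short steps, each a Python script; the robot and the scene stay as the last script left them, time stands still between calls to the robot, and variables do not carry over. Pictures are saved under pics/ and viewed, at most 10 in all, crops included, and the job is handed in when it is done.

```bash
mkdir -p pics; cat > h.py <<'E'
import numpy as np, cv2
from station import *
def snap(n,f):
    o=get_obs(); im=get_image(n); 
    P=im.get('pose')
    if P is None:
        T=np.eye(4);T[:3,:3]=o['ee_rot'];T[:3,3]=o['ee_pos'];P=T@im['hand_eye']
    np.savez('pics/'+f+'.npz',c=im['color'],d=im['depth'],K=im['camera_matrix'],P=P)
    cv2.imwrite('pics/'+f+'.png',im['color']); return im
def world(f,pts):
    z=np.load('pics/'+f+'.npz');K,P,d=z['K'],z['P'],z['d']
    out=[]
    for u,v in pts:
        D=d[int(v),int(u)]
        p=np.array([(u-K[0,2])/K[0,0]*D,-(v-K[1,2])/K[1,1]*D,-D,1]); out.append((P@p)[:3])
    return np.round(np.array(out),1)
def plane(f,pts,zz):
    z=np.load('pics/'+f+'.npz');K,P=z['K'],z['P'];out=[]
    for u,v in pts:
        r=P[:3,:3]@np.array([(u-K[0,2])/K[0,0],-(v-K[1,2])/K[1,1],-1]); c=P[:3,3]
        out.append(c+r*(zz-c[2])/r[2])
    return np.round(np.array(out),1)
E
python3 - <<'E'
from h import *
a=snap('scene','s0');b=snap('top','t0');print({k:v for k,v in b.items() if k not in('color','depth')})
o=get_obs();print(o['t'],o['wrist_force'],o['ee_rot'])
E
```

```text
{'camera_matrix': array([[450.27101343,   0.        , 252.71066796],
       [  0.        , 450.27101343, 193.78848068],
       [  0.        ,   0.        ,   1.        ]]), 'pose': array([[ 2.78564984e-02,  9.82071501e-01, -1.86439220e-01,
         2.39484248e+02],
       [-9.99611931e-01,  2.73565038e-02, -5.25450255e-03,
         8.62580979e+01],
       [-5.99719589e-05,  1.86513241e-01,  9.82452445e-01,
         1.40010620e+03],
       [ 0.00000000e+00,  0.00000000e+00,  0.00000000e+00,
         1.00000000e+00]])}
0.1 [ 0.07296257 -0.19756095 -0.00735374] [[ 9.46755120e-01  3.21954374e-01 -3.51492903e-04]
 [ 3.21954510e-01 -9.46753743e-01  1.62620104e-03]
 [ 1.90785318e-04 -1.65277889e-03 -9.99998616e-01]]
```

View pics/t0.png

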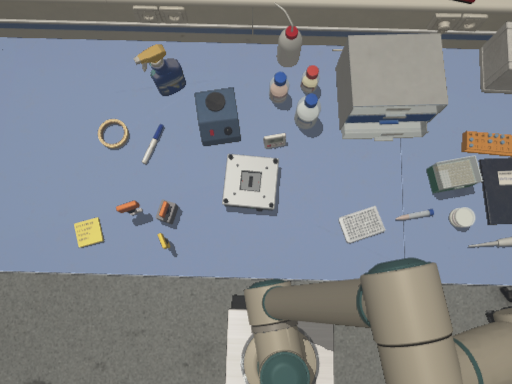

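View pics/s0.png

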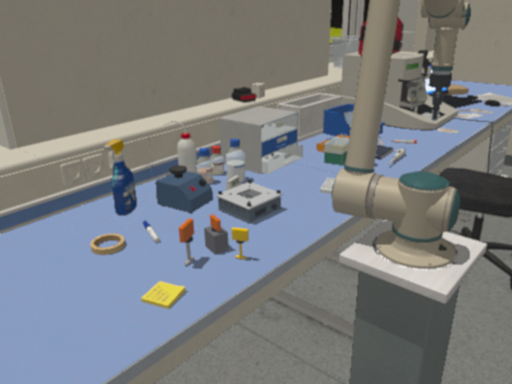

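In the top view the key look-alikes are an orange key standing at (128,207), an orange key in a grey stand at (165,211) and a yellow key at (163,241). The one in the stand fits best: it is orange and looks smaller than the free-standing one. I'll confirm this in an enlarged crop.

```bash
python3 - <<'E'
from h import *
a=cv2.imread('pics/t0.png')[185:260,100:200];b=cv2.imread('pics/t0.png')[140:215,210:310];c=cv2.imread('pics/s0.png')[205:270,165:265]
r=lambda i:cv2.resize(i,(400,300),interpolation=cv2.INTER_CUBIC)
cv2.imwrite('pics/c1.png',np.vstack([np.hstack([r(a),r(b)]),np.hstack([r(c),r(c)*0])]))
print(world('t0',[(165,211),(128,207),(163,241),(250,182),(230,157),(276,161),(273,205),(228,202)]))
E
```

```text
[[430.2 350.7  84.4]
 [433.6 450.5 120.9]
 [341.2 349.5  91.5]
 [536.1 103.   32.3]
 [603.9 165.8  71.4]
 [596.6  25.1  66.2]
 [460.8  31.4  61.9]
 [466.4 167.3  60.3]]
```

View pics/c1.png

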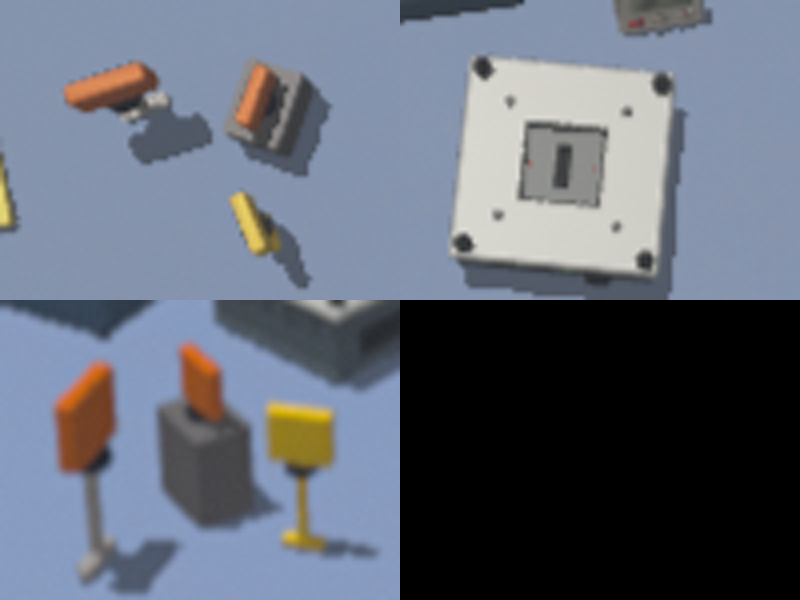

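The crop confirms it: the key in the stand (top (165,211)) is orange and smaller than the free-standing orange one at (128,207), and the third key is yellow. The shaker slot is at about (251,182). Next I'll take close looks with the wrist camera.

```bash
cat >> h.py <<'E'
def R(deg):
    c,s=np.cos(np.radians(deg)),np.sin(np.radians(deg))
    return np.array([[c,s,0],[s,-c,0],[0,0,-1.]])
E
python3 - <<'E'
from h import *
print('key ends',plane('t0',[(165.5,201.5),(161.2,216.2)],100))
print('slot',plane('t0',[(250.7,175.7),(250,187)],50), solve_ik([530,98,300],R(-3)), solve_ik([425,347,300],R(-20)))
im=get_image('wrist');print(im['hand_eye'].round(2),im['camera_matrix'].round(0))
move_to([470,98,320],R(-3)); snap('wrist','w1')
move_to([365,370,320],R(-20)); snap('wrist','w2')
print(get_obs()['t'],get_obs()['qpos'])
a=cv2.imread('pics/w1.png');b=cv2.imread('pics/w2.png');
cv2.imwrite('pics/w12.png',cv2.resize(np.hstack([a,b]),(800,300),interpolation=cv2.INTER_AREA))
E
```

```text
key ends [[456.1 348.  100. ]
 [412.4 357.7 100. ]]
slot [[552.1 101.2  50. ]
 [516.6 102.4  50. ]] [ 3.07800646e+00  1.08806713e+01  8.32643388e+01 -2.54444375e-14
  8.58549899e+01  9.60780065e+01] [ 3.19638930e+01  1.17489558e+01  8.21380848e+01 -2.54444375e-14
  8.61129594e+01  1.41963893e+02]
[[  -0.      0.96    0.28   70.47]
 [   1.      0.     -0.      0.72]
 [  -0.      0.28   -0.96 -143.31]
 [   0.      0.      0.      1.  ]] [[268.   0. 254.]
 [  0. 268. 187.]
 [  0.   0.   1.]]
3.8833 [ 3.76114335e+01  8.79154735e+00  8.31529175e+01 -4.73994254e-02
  8.80615236e+01  1.47688084e+02]
```

View pics/w12.png

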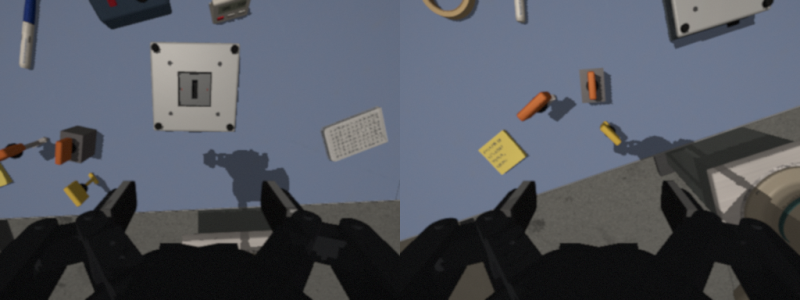

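Left half (wrist picture above the shaker): the slot is at about (195,89). Right half: the target key in its stand is at about (593,86), with the big orange key at (535,105) and the yellow one at (610,132). I'll look closer at both.

```bash
python3 - <<'E'
from h import *
th=-13; c=np.array([434,353])-30*np.array([np.cos(np.radians(th)),np.sin(np.radians(th))])
move_to([504,102,170],R(-3)); wait(0.3); snap('wrist','w3')
servo_line([504,102,280],vel=250)
move_to([c[0],c[1],200],R(th)); wait(0.3); snap('wrist','w4')
print(get_obs()['t'])
def crop(f,u,v,w=100,h=75):
    a=cv2.imread(f'pics/{f}.png')[v-h//1:v+h,u-w:u+w]; return cv2.resize(a,None,fx=4,fy=4,interpolation=cv2.INTER_CUBIC)
for f in('w3','w4'):
    z=np.load(f'pics/{f}.npz');K,P=z['K'],z['P']
    t=np.array([534,102,50]) if f=='w3' else np.array([434,353,100])
    p=P[:3,:3].T@(t-P[:3,3]);u=int(K[0,2]+K[0,0]*p[0]/-p[2]);v=int(K[1,2]-K[1,1]*p[1]/-p[2]);print(f,u-100,v-75)
    cv2.imwrite(f'pics/{f}c.png',crop(f,u,v))
E
```

```text
7.5583
w3 152 78
w4 152 82
```

View pics/w3c.png

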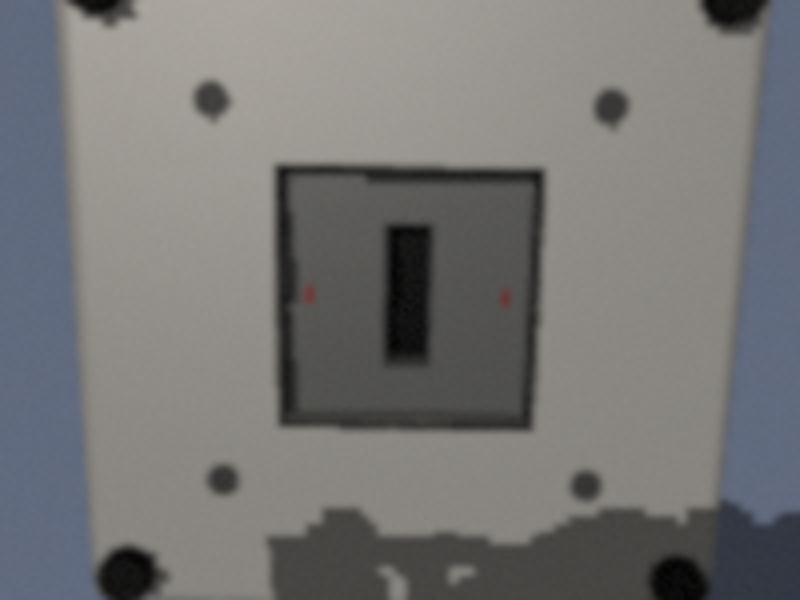

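View pics/w4c.png

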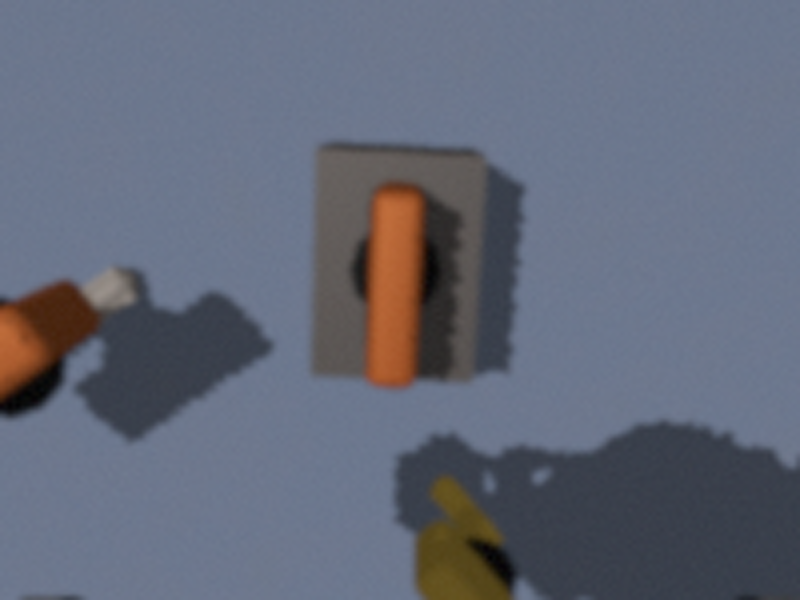

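w3: opening corners are at crop (277,166), (543,172), (531,428), (282,425) and slot corners at (388,227), (431,228), (428,363), (386,363). w4: the handle's top end centres are at (399,186) and (390,385), with the stand's top corners at (320,150), (483,155), (470,380), (314,374).

```bash
python3 - <<'E'
from h import *
f=lambda p,u,v:[(u+x/4-.4,v+y/4-.4) for x,y in p]
yaw=lambda a,b:np.degrees(np.arctan2(*(a-b)[1::-1]))
o=plane('w3',f([(277,166),(543,172),(531,428),(282,425)],152,78),60);print('open',o,o.mean(0),yaw(o[0],o[3]),yaw(o[1],o[2]),yaw(o[0],o[1])-90)
print('depth plate',world('w3',f([(340,250),(340,350),(480,250),(480,350)],152,78))[:,2],'platform',world('w3',f([(200,250),(650,300)],152,78))[:,2])
z=np.load('pics/w3.npz')
for zz in(45,50,55):
  s=plane('w3',f([(388,227),(431,228),(428,363),(386,363)],152,78),zz);print('slot',zz,s.mean(0),np.linalg.norm(s[0]-s[3]),np.linalg.norm(s[0]-s[1]),yaw(s[0]+s[1],s[2]+s[3]))
k=plane('w4',f([(399,186),(390,385)],152,82),100);print('key',k,k.mean(0),np.linalg.norm(k[0]-k[1]),yaw(k[0],k[1]))
s=plane('w4',f([(320,150),(483,155),(470,380),(314,374)],152,82),60);print('stand',s,s.mean(0),yaw(s[0]+s[1],s[2]+s[3]),np.linalg.norm(s[0]-s[3]),np.linalg.norm(s[0]-s[1]))
print('key z',world('w4',f([(395,250),(340,300),(600,100)],152,82))[:,2], np.load('pics/w4.npz')['P'][:3,3])
E
```

```text
open [[568.3 129.2  60. ]
 [563.8  68.3  60. ]
 [502.9  72.3  60. ]
 [506.9 133.2  60. ]] [535.475 100.75   60.   ] -3.7273569639455184 -3.7578719078353178 -4.225998177958459
depth plate [52.3 50.8 51.7 51.8] platform [61.7 60.2]
slot 45 [534.6 100.8  45. ] 34.19151941636992 10.630145812734655 -4.037710620977119
slot 50 [535.325 100.775  50.   ] 33.58586011999693 10.430723848324226 -4.030671456848212
slot 55 [536.075 100.725  55.   ] 32.88054135807373 10.223991392797627 -3.9301755457254806
key [[459.9 348.3 100. ]
 [416.  360.8 100. ]] [437.95 354.55 100.  ] 45.644934001485844 -15.893669361097222
stand [[470.9 366.8  60. ]
 [460.2 326.4  60. ]
 [402.9 342.2  60. ]
 [414.2 383.1  60. ]] [437.05  354.625  60.   ] -15.726102060590396 58.99644057059713 41.79294198785248
key z [101.9  61.    1.8] [474.24528537 342.58299294 343.66100521]
```

```bash
python3 - <<'E'
from h import *
command_gripper(0.6,100)
move_to([437.5,354.6,150],R(-15.8)); 
print(servo_line([437.5,354.6,71],vel=80,f_stop=8), get_obs()['ee_pos'])
o0=get_obs()['wrist_force']
command_gripper(0.0,100); o=get_obs(); print(o['opening'],o['finger_force'],o['wrist_force']-o0,o['ee_pos'])
print(servo_line([437.5,354.6,170],vel=80)); o=get_obs(); print(o['wrist_force'],o['ft_torque'],o['opening'],o['t'])
snap('wrist','w5'); 
move_to([535.3,100.8,170],R(-4)); snap('wrist','w6');snap('scene','s6');print(get_obs()['t'],get_obs()['ee_pos'])
a=cv2.imread('pics/w6.png')[60:300,100:420];b=cv2.imread('pics/s6.png')[100:260,170:383]
cv2.imwrite('pics/c6.png',np.hstack([cv2.resize(a,(400,300)),cv2.resize(b,(400,300))]))
E
```

```text
False [437.94171683 354.87856273  71.53772471]
0.1230016216958083 97.64010429382324 [ 0.34260155 -0.90105807  3.21956609] [437.76464576 354.76309762  71.53524876]
False
[ 0.27605256  1.02779203 -1.01028259] [-0.0095046  -0.0410126  -0.02421064] 0.12396213445122715 11.3167
12.525 [534.99522762 102.12545602 169.97282677]
```

View pics/c6.png

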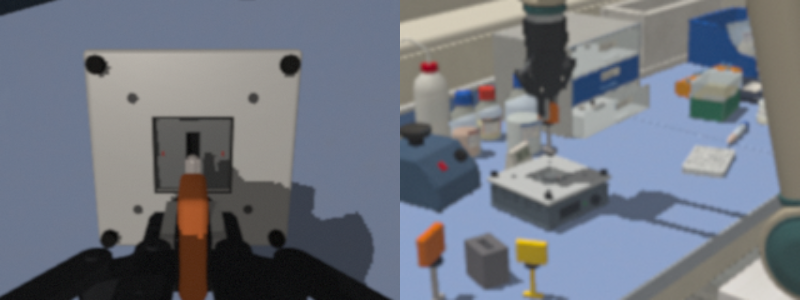

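The key hangs straight in the gripper (left: handle at (193,220), foot end at (193,160), lined up with the slot at (193,143)). The stand on the right, at (487,258), is empty. Next I feel for the slot.

```bash
cat > ins.py <<'E'
from h import *
F=lambda:np.array(get_obs()['wrist_force'])
servo_line([535.3,100.8,128],R(-4),vel=60); wait(0.2)
f0=F();print('f0',f0)
offs=[(0,0),(1.2,0),(-1.2,0),(0,1),(0,-1),(1.2,1),(-1.2,1),(1.2,-1),(-1.2,-1)]
ok=False
for a,b in offs:
    c,s=np.cos(np.radians(-4)),np.sin(np.radians(-4))
    x,y=535.3+a*c-b*s,100.8+a*s+b*c
    z=get_obs()['ee_pos'][2]
    servo_line([x,y,max(z,118)+2],vel=40)
    hit=servo_line([x,y,98],vel=20,f_stop=3); o=get_obs(); p=o['ee_pos']
    print((a,b),hit,p.round(2),(F()-f0).round(2),o['ft_torque'].round(2),o['t'])
    if p[2]<110 or o['t']>28: break
E
python3 ins.py
```

```text
f0 [ 0.18383759 -0.57182321 -1.44632436]
(0, 0) True [535.23 100.79 100.54] [-0.27  0.6   4.2 ] [-0.    0.    0.05] 15.1667
```

It passed through the slot and touched the plunger at about 4 N, with the foot about 35 mm above the worktop. Now press to about 12 N.

```bash
python3 - <<'E'
from h import *
p=get_obs()['ee_pos']; f0=-1.45
for z in np.arange(p[2]-2,p[2]-11,-1.0):
    servo_line([535.3,100.8,z],R(-4),vel=15,f_stop=6); wait(.1); o=get_obs()
    print(o['ee_pos'].round(2),o['wrist_force'].round(2),o['opening'],round(o['t'],2))
    if o['wrist_force'][2]-f0>11.7: break
E
```

```text
[535.33 100.8   98.84] [-0.52 -0.27  4.62] 0.12074440399453071 15.53
[535.37 100.79  97.99] [-1.17 -0.52  6.5 ] 0.12169031756771637 15.88
[535.39 100.8   97.13] [-0.64 -1.06  6.2 ] 0.12250264883545636 16.23
[535.41 100.8   96.29] [-2.16 -1.06  7.36] 0.1217448236822857 16.57
[535.4  100.78  95.42] [-1.92 -0.59  7.72] 0.12261295734611195 16.93
[535.44 100.79  94.58] [-1.73 -0.63  8.75] 0.1241504293113754 17.27
[535.47 100.81  93.71] [-2.33 -0.02 10.42] 0.12247189747117605 17.62
```

```bash
python3 - <<'E'
from h import *
z=91.7
servo_line([535.3,100.8,z],R(-4),vel=10,f_stop=5); wait(.1); o=get_obs(); print(o['ee_pos'].round(2),o['wrist_force'].round(2),o['ft_torque'].round(2))
for a in [6,16,31,46,61,76,86]:
    servo_line([535.3,100.8,z],R(a),vel=20); o=get_obs()
    print(a,o['ee_pos'].round(2),o['wrist_force'].round(2),o['ft_torque'].round(2),round(o['t'],2), np.degrees(np.arctan2(o['ee_rot'][1][0],o['ee_rot'][0][0])).round(1))
    if abs(o['ft_torque'][2])>.4 or o['wrist_force'][2]>18: print('stop');break
E
```

```text
[535.45 100.78  92.95] [-2.25 -0.36 10.24] [-0.04  0.52 -0.01]
6 [536.37 100.9   93.21] [-0.77 -0.83 11.15] [0.   0.3  0.06] 18.3 6.0
16 [536.81 101.    93.37] [-0.27  1.01 10.3 ] [-0.02  0.18  0.06] 18.62 16.0
31 [537.06 101.03  93.39] [-0.55  0.03 10.06] [ 0.11  0.14 -0.01] 19.03 31.0
46 [537.23 101.04  93.44] [ 0.68  0.92 10.96] [0.05 0.02 0.01] 19.44 46.0
61 [537.21 101.04  93.44] [-0.54 -0.16 11.18] [ 0.08 -0.    0.07] 19.85 61.0
76 [537.24 101.02  93.45] [-0.14  0.55 10.03] [0.09 0.02 0.03] 20.26 76.0
86 [537.29 101.01  93.46] [-1.000e-02 -2.000e-01  1.084e+01] [0.14 0.01 0.06] 20.58 86.0
```

It turned freely. Now I re-centre x (it drifted +2) and let the key rise by feel.

```bash
python3 - <<'E'
from h import *
def st(m):
    o=get_obs(); print(m,o['ee_pos'].round(2),(o['wrist_force']-[.18,-.57,-1.45]).round(2),o['ft_torque'].round(2),round(o['t'],2)); return o
servo_line([532.9,100.8,91.7],R(86),vel=10); wait(.1); st('x')
for z in np.arange(92.5,97.1,.5):
    servo_line([532.9,100.8,z],R(86),vel=10); wait(.1); o=st(z)
    if o['wrist_force'][2]+1.45<2: break
E
```

```text
x [536.69 101.03  93.9 ] [ 2.01  0.38 11.39] [ 0.04 -0.44  0.09] 21.07
92.5 [536.7  101.01  94.48] [ 2.04  1.22 10.02] [ 0.09 -0.64 -0.  ] 21.43
93.0 [536.65 100.99  94.6 ] [3.98 1.13 7.13] [ 0.03 -0.77  0.06] 21.77
93.5 [536.47 100.97  94.7 ] [5.62 1.03 5.28] [ 0.08 -1.26  0.05] 22.12
94.0 [536.38 100.98  94.86] [ 5.43 -0.07  4.52] [ 0.14 -1.37  0.03] 22.48
94.5 [535.89 101.01  95.88] [3.45 0.97 8.1 ] [ 0.07 -1.06  0.06] 22.82
95.0 [535.85 101.01  96.43] [4.02 1.2  9.51] [ 0.07 -1.03  0.03] 23.18
95.5 [535.82 101.    96.58] [4.82 0.65 7.16] [ 0.1  -1.18  0.01] 23.52
96.0 [535.77 100.99  96.66] [5.   1.24 4.76] [ 0.16 -1.39  0.06] 23.88
96.5 [535.71 100.97  96.69] [6.41 1.42 0.91] [ 0.13 -1.43 -0.  ] 24.23
```

Seated at z 96.7, as expected. I relieve the sideways load, release and check.

```bash
python3 - <<'E'
from h import *
def st(m):
    o=get_obs(); print(m,o['ee_pos'].round(2),(o['wrist_force']-[.18,-.57,-1.45]).round(2),o['ft_torque'].round(2),round(o['t'],2)); return o
servo_line([534.7,100.8,96],R(86),vel=10); wait(.1); st('relax')
command_gripper(0.15,20); st('a'); command_gripper(0.6); o=st('open')
servo_line([o['ee_pos'][0],o['ee_pos'][1],190],vel=80)
servo_line([490,100.8,220],vel=150); wait(.3); st('up')
snap('wrist','w7');snap('scene','s7')
a=cv2.imread('pics/w7.png')[30:270,100:420];b=cv2.imread('pics/s7.png')[150:270,170:330]
cv2.imwrite('pics/c7.png',np.hstack([cv2.resize(a,(400,300)),cv2.resize(b,(400,300))]))
E
```

```text
relax [536.2  101.    96.59] [3.95 1.38 6.8 ] [ 0.1  -0.9   0.04] 24.66
a [533.73 100.76  95.59] [0.02 0.98 5.81] [ 0.09 -0.34 -0.03] 24.88
open [534.2  100.75  95.66] [-0.45  0.44  1.08] [-0.04  0.    0.02] 25.32
up [490.3  100.75 219.36] [-0.29  0.92  1.22] [-0.01 -0.04  0.06] 27.46
```

View pics/c7.png

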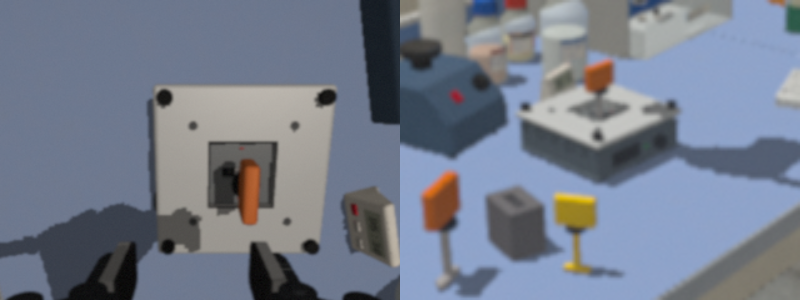

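Left: the key stands in the opening with its handle across the slot, from (250,162) to (250,222). Right: it looks upright at (600,75) and the bystanders are in place. I check height and lean numerically.

```bash
python3 - <<'E'
from h import *
z=np.load('pics/w7.npz');c=z['c'].astype(int);K,P,d=z['K'],z['P'],z['d']
m=(c[...,2]>110)&(c[...,0]<80)&(c[...,2]-c[...,0]>70)
v,u=np.nonzero(m); k=(u>270)&(u<330)&(v>140)&(v<220);p=world('w7',list(zip(u[k],v[k])))
print(len(p),p.min(0),p.max(0)); top=p[p[:,2]>np.percentile(p[:,2],90)-4]
print('top',top.mean(0),top.min(0),top.max(0)); 
for lo in range(80,132,6):
    q=p[(p[:,2]>=lo)&(p[:,2]<lo+6)]
    if len(q): print(lo,len(q),q.mean(0).round(1),q.min(0),q.max(0))
E
```

```text
544 [495.8  69.6  51.1] [553.3 170.2 362.7]
top [533.25084746 101.37815443 126.84576271] [495.8  78.5 122.6] [540.1 170.2 362.7]
86 2 [545.8  99.   91.3] [545.7  98.5  91. ] [545.9  99.4  91.6]
116 2 [536.  121.6 121. ] [533.2 121.3 120.4] [538.9 122.  121.7]
122 530 [533.5 101.1 125.5] [527.   78.5 122.4] [540.1 122.  127.8]
```

The handle top is at z ≈ 125.5, where 125.6 was expected for the locked seat, and the key leans by about 1°. It is locked and upright.

```bash
python3 -c "
from station import *
print(sign_off())"
```

```text
the job is handed in; nothing more can be done
None
```

The orange T-foot key is locked across the slot in the shaker and stands upright; I felt it seat and measured its height before handing in at about 27.5 s, with the pressing force staying around 12 N.

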